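# Make up a gland nut and put the line back in service

## Task

The brass gland nut on the filling-line fitting is loose: with the fingers on its round collar screw it clockwise until it stops finger-tight, then fit the large open-ended wrench on its hexagon and tighten it exactly one flat (a sixth of a turn) more. Lay the wrench back on its rest as it lay, and let go of it; only then swing the valve lever fully open, in line with the pipe. Leave the other things on the bench where they are.

Things in the scene. Friction and masses are not known exactly. Their poses are not given: they have to be found in the camera images.
- station: fixed filling-line station: aluminium foot plate (x -40 to +165 mm, 76 mm wide, 8 mm high) with an upright gland fitting and, 80 mm along +x, a brass lever valve (body 34 mm wide, 45 mm high; bonnet 20 mm across), joined by a pipe along x. Origin on the fitting's vertical axis at table height; z up.
- nut: brass gland nut on the fitting. Origin: centre of its hexagon, 56 mm above the table, z up. Hexagon 34 mm across flats, 39.3 across corners, 20 mm high (+-10 mm), a corner on +x, so flats run parallel to x and to every 60 degrees from it; fixed 44 mm round shoulder just below. It turns about z and keeps its height. At finger-tight its x stands 30 degrees anticlockwise from the station's x.
- nut_collar_mid (a point): on the nut's axis, 30 mm above its origin: where fingers take the nut's round collar (18 mm diameter, 10 to 42 mm above the nut's origin). A fixed 8 mm tube stands 12 mm out of the collar's top.
- nut_run (a joint): turn of the loose nut on its thread, rad: 0 is finger-tight (a firm stop), negative is unscrewed; clockwise seen from above raises it. Turns with about 0.11 N m. At the start it is 1.2 to 2.3 rad short of finger-tight.
- nut_bite (a joint): extra turn of the nut beyond finger-tight, rad, 0 at the start; clockwise seen from above raises it. Needs about 0.35 N m, stays where it is left; one flat is 1.047. Smooth collar: fingers gripping it at about 20 N slip before this gives way.
- wrench_grip (a point): large plain steel open-ended wrench, 237 mm long, 10 mm thick, 0.3 kg, lying flat on its rest. Point on the handle (20 mm wide here), mid-thickness, within 15 mm of the balance point. x points along the handle to the jaws, z up. The handle goes on 125 mm to -x; the round head (68 mm across) begins 56 mm to +x.
- wrench_jaw (a point): centre of the wrench's open jaws, 90 mm along the wrench's x from wrench_grip, mid-thickness. Parallel jaw faces along x, 35.6 mm apart, flaring at the tips; bottom of the mouth 20.8 mm behind this point; tips reach 22 mm ahead. The mouth opens to +x, so it slides over the nut's flats in the direction of its x axis. Seated, it has about 5 degrees of play either way.
- rest_place (a point): where wrench_grip belongs on the fixed rest, 39 mm above the table; x axis: the way the jaws point. Two cross rails, 12 mm wide, tops 34 mm above the table, 85 mm to -x and 45 mm to +x of this point, with 12 mm high stops at their ends, 60 mm apart; foot plate 5 mm high.
- valve (a joint): lever of the brass valve, about a vertical axis 80 mm from the fitting along the station's x; 0 closed: lever points along the station's -y, across the pipe; 1.57 open: along +x, in line with the pipe. It turns anticlockwise seen from above, with about 0.15 N m, and stays where it is left.
- lever_grip (a point): middle of the lever's black sleeve (52 mm long, 18 mm wide, 12 mm high), 60 mm from the valve's axis, 87 mm above the table
- marker_mid (a point): bystander, loose: white marker pen with black cap, 133 x 17 x 16 mm, lying; point at half its height
- screwdriver_mid (a point): bystander, loose: screwdriver with red handle, 194 x 28 x 25 mm, lying; point at half its height
- spanner_mid (a point): bystander, loose: small double-ended flat spanner, 188 x 33 x 6 mm, its jaws are far too small for the nut, lying; point at half its height
- beaker_mid (a point): bystander, loose: small white open cup, 58 mm across, 61 mm high, standing; point at half its height
- tape_roll_mid (a point): bystander, loose: roll of packing tape lying flat, 103 mm across, 48 mm high; point at half its height
- wrench: the large wrench as a whole; same origin and axes as wrench_grip
Not all that is in view belongs to the job. There is more than one size of the station; the job needs the larger.

How it is judged:
By the outcome, as a careful person would: the job done as asked, in the order asked, and still so for the second after the job is handed in, with the robot touching nothing.
It also fails if it takes over 72 s, if anything falls off the work surface, if the arm or the gripper's body presses on something with over 40 N, if the wrist force passes 120 N, or if a joint passes its speed limit or range.

## Robot

A 7-joint arm with a two-finger parallel gripper is mounted at the origin on a cart in front of the work surface, level with it; the furniture and walls round the work are solid. World frame = base frame: x ahead of the robot, y to its left, z up, the work surface at z = 0. Lengths are in mm, angles in rad, forces in N, time in s.
With the tool pointing down it reaches from about 400 to 750 mm from the base axis. Payload 19.5 kg.
Tool frame: the origin (TCP) lies on the mounting face of the last link; the fingertips stand 173 mm ahead of it and the grasp point (between the pads) lies 155 mm ahead of it; z points along the fingers, y is the direction in which the jaws open and shut (so a half turn about z gives the same grasp; the last joint's range is limited). The gripper opens to 85 mm and grips with 20 to 120 N. Pads are 22 mm wide; open, the fingers measure 114 mm over their backs; the gripper's body (76 mm by 85 mm) begins 54 mm behind the grasp point. The pads swing forward as they close: fully open they stand 13 mm farther back than shut.
Start: joints at [1.234, 0.707, -0.028, 1.485, 0.022, 0.951, -0.075], TCP at [167.063, -550.187, 404.668] pointing down, gripper open.
Joint ranges: [-2.71, 2.71], [-0.32, 2.16], [-1.57, 1.52], [0, 2.45], [-1.46, 4.6], [0, 2.02], [-2.83, 2.83]. Speed limits (rad/s): [1.89, 1.89, 2.57, 2.57, 3.01, 3.01, 3.01].

## Interface

Orientations are given as a 3x3 rotation matrix whose columns are the frame's x, y, z axes.
In Python, from station import arm gives the robot as it stands. The module is installed in compiled form; this text tells all that it offers.
- The arm moves only by the tool carry_out, never from a script. Its argument "targets" is a list of rows, each a list of 6 numbers: the shift along the tool's x, y, z in mm, then the turn, a rotation vector about the tool's x, y, z in rad. In form: [[tx, ty, tz, wx, wy, wz], ...]. A call has 1 to 20 rows; each row is the pose to reach, as a shift and turn from the pose commanded when the call began, along the tool's axes at that moment; what a row does not reach only later rows make up. A row lasts 1/12 s, in which the tool goes at most 41.7 mm and 7.16 degrees, less where a joint would pass 70% of its speed; a pose out of reach is approached as far as the arm can. A call with a gripper value outside its range is refused whole. "fingers" is the opening, from 0 (shut) to 1 (fully open), set as the call begins (left out, the last holds). The fingers move at their own pace and stop on an object; the grip force is fixed at half the most. Time passes only in rows, so rows that repeat a pose let the fingers close. It gives the time, the measured TCP pose, the force and the opening at its end, in the units of the state.
- arm.sense(): the state, without advancing time (a new reading comes with each control period).
- arm.read_camera(name): name is "scene" or "top" or "wrist"; returns the picture (400x640x3 uint8, red, green, blue); there is no depth.
- arm.get_calibration(name): a dict with "K" (3x3 intrinsics, pixels), "eye" and "rotation" of the camera in the world. Camera axes: x right, y up, looking along -z (the intrinsics and any distortion apply to the point x, -y, -z); pixel columns grow to the right and rows downward; lengths in mm; the calibration is good to about 2 mm. A picture is of the moment at which its call begins: read the wrist's pose just before it. get_calibration takes no time and is no camera call; for the wrist camera it gives the pose at the moment of the call.
- arm.finish_job(): hands the job in, once; it reports no verdict.
The state is a dict: "t": time; "joint_positions": joint angles; "joint_vel": joint speeds; "joint_efforts": joint torques, N m; "ee_pos": TCP position; "tcp_rot": TCP orientation; "contact_force": force on the tool from outside, world axes, zero at the start; "ft_torque": the same for the moment, N m; "width": finger opening in mm.
Only numpy, scipy, OpenCV 4.12 (cv2) and the standard library are available. Lean on these libraries where they do the work, as an engineer would, in place of code of your own. Each camera call takes 0.05 s, during which the arm holds its last target. There are 200 camera calls.

## Working session

There is one attempt and no reset: what is moved stays moved. The work goes in short steps, Python scripts to look and compute and a tool call to move; the robot and the scene stay as the last step left them, time stands still between calls to the robot, and variables do not carry over. Pictures are saved under pics/ and viewed, about 8 in all and at most 12, crops included, and the job is handed in when it is done.

Besides the shell and the picture viewer there is one more tool, called after "Emit:" as name(argument=value, ...) on one line, values as JSON. carry_out: Moves the arm, as the interface text tells. Its arguments: {"type":"object","properties":{"targets":{"type":"array","items":{"type":"array","items":{"type":"number"}}},"fingers":{"type":"number"}},"required":["targets"]}

```bash
mkdir -p pics; cat > h.py <<'E'
import numpy as np, cv2
from station import arm
def ray(c,px):
    K,R,e=[np.array(c[k],float) for k in("K","rotation","eye")]
    d=c.get("dist",c.get("distortion"))
    u=cv2.undistortPoints(np.array([[px]],float),K,np.array(d,float) if d is not None else None)[0,0]
    return e,R@np.array([u[0],-u[1],-1.])
def atz(c,px,z):
    e,d=ray(c,px); return e+d*(z-e[2])/d[2]
def proj(c,P):
    K,R,e=[np.array(c[k],float) for k in("K","rotation","eye")]
    d=c.get("dist",c.get("distortion"))
    q=(np.atleast_2d(P)-e)@R*np.array([1,-1,-1])
    return cv2.projectPoints(q,np.zeros(3),np.zeros(3),K,np.array(d,float) if d is not None else None)[0][:,0]
def save(n,im): cv2.imwrite("pics/"+n+".png",im[:,:,::-1])
E
python3 - <<'E'
from h import *
s=arm.sense();print(s)
for n in("scene","top"):
    c=arm.get_calibration(n);print(n,c);save(n+"0",arm.read_camera(n))
print(arm.get_calibration("wrist"))
E
```

```text
{'t': 0.0, 'joint_positions': array([ 1.23429428,  0.70712047, -0.02763654,  1.48500906,  0.02203565,
        0.95087555, -0.07551676]), 'joint_vel': array([ 0.0003373 ,  0.00130597,  0.00022071,  0.00099632, -0.00021975,
       -0.00108266,  0.00125723]), 'joint_efforts': array([-5.98082243e-04, -8.83225107e+01,  1.23465847e+00, -2.36173707e+01,
        1.68749713e-02,  6.23200263e-03, -2.78730374e-05]), 'ee_pos': array([ 167.05382719, -550.12277113,  404.21478027]), 'tcp_rot': array([[ 9.56854109e-01,  2.90568539e-01, -3.71338403e-04],
       [ 2.90568772e-01, -9.56853540e-01,  1.04491933e-03],
       [-5.16957824e-05, -1.10773470e-03, -9.99999385e-01]]), 'contact_force': array([0.72804214, 0.08419678, 0.21851174]), 'ft_torque': array([-0.00160945,  0.00392709,  0.04005655]), 'width': 85.79059543740063}
scene {'K': array([[439.23778755,   0.        , 320.13938576],
       [  0.        , 439.23778755, 199.93205639],
       [  0.        ,   0.        ,   1.        ]]), 'eye': array([-506.21829851,  452.25635093,  983.05928179]), 'rotation': array([[-0.44928223,  0.56022608, -0.695911
[... 166 characters left out ...]
     [  0.        , 429.64487738, 205.80309726],
       [  0.        ,   0.        ,   1.        ]]), 'eye': array([ 445.72318283,  -94.47526304, 1342.43858009]), 'rotation': array([[-0.02456315,  0.99872633, -0.04407231],
       [-0.99968482, -0.02476774, -0.00410219],
       [-0.00518853,  0.04395765,  0.99901992]])}
{'K': array([[327.41986718,   0.        , 324.02470298],
       [  0.        , 327.41986718, 201.54105874],
       [  0.        ,   0.        ,   1.        ]]), 'eye': array([ 236.91688806, -529.00309682,  373.09725445]), 'rotation': array([[ 0.29098234,  0.91745543,  0.27130208],
       [-0.95672786,  0.27934514,  0.08147446],
       [-0.00103773, -0.28326989,  0.95903967]])}
```

View pics/top0.png

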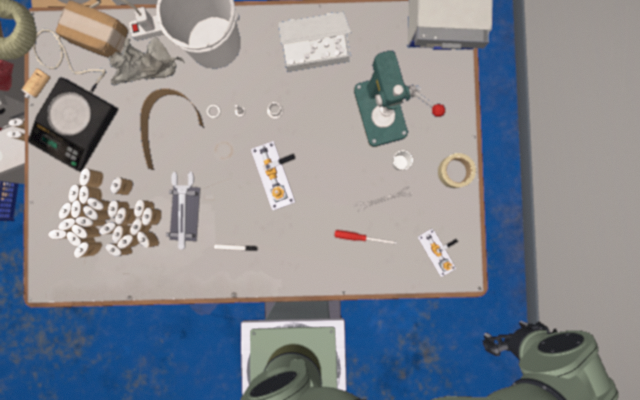

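View pics/scene0.png

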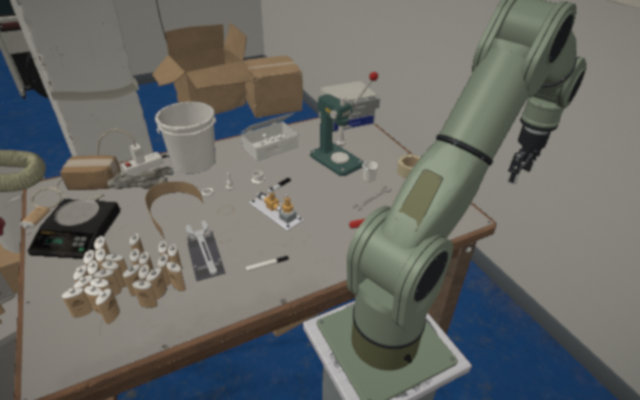

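Two stations: the larger at top pixels (272,175), the smaller at (436,252). Two wrenches: the large one on the rest at (184,208), the small spanner at (384,198). I'll enlarge the larger station and the rest to confirm.

```bash
python3 - <<'E'
from h import *
im=cv2.imread("pics/top0.png")
a=cv2.resize(im[135:215,240:310],None,fx=6,fy=6,interpolation=cv2.INTER_CUBIC)
b=cv2.resize(im[165:252,160:210],(276,480),interpolation=cv2.INTER_CUBIC)
cv2.imwrite("pics/crop1.png",np.hstack([a,b]))
c=arm.get_calibration("top")
for p in[(262,145),(283,208),(184,175),(184,245),(436,252)]:print(p,atz(c,p,8).round())
E
```

```text
(262, 145) [699.  82.   8.]
(283, 208) [500.  21.   8.]
(184, 175) [611. 328.   8.]
(184, 245) [393. 330.   8.]
(436, 252) [ 353. -449.    8.]
```

View pics/crop1.png

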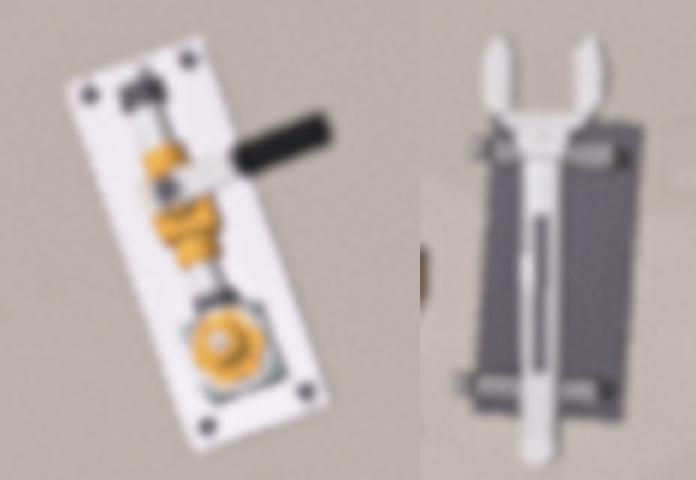

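The crop shows the larger station: nut at crop (228,345), lever at (285,142) pointing across the pipe along station -y, and plate corners at (65,85), (200,38), (328,402), (195,450). On the right is the large wrench on its rest, with the jaws to world +x, tips at (497,40) and (590,40), and the handle end at (537,465).

```bash
python3 - <<'E'
from h import *
c=arm.get_calibration("top")
P=np.array([atz(c,(x/6+240,y/6+135),8)[:2] for x,y in[(65,85),(200,38),(328,402),(195,450)]])
print(P.round(1)); far=(P[0]+P[1])/2; near=(P[2]+P[3])/2
u=(far-near);L=np.linalg.norm(u);u/=L
print("len",L,"wid",np.linalg.norm(P[0]-P[1]),np.linalg.norm(P[2]-P[3]),"ang",np.arctan2(u[1],u[0]))
print("origin from corners",(near+far)/2-u*62.5)
print("collar top/nut px", atz(c,(228/6+240,345/6+135),76), atz(c,(224/6+240,340/6+135),108))
n=np.array([u[1],-u[0]]);o=(near+far)/2-u*62.5
print("lever exp",o+80*u+60*n,"seen",atz(c,(285/6+240,142/6+135),93))
w=lambda x,y,z:atz(c,((x-420)/5.52+160,y/5.517+165),z)
t=(w(497,40,44)+w(590,40,44))/2;h=w(537,465,44)
v=t-h;print("wrench len",np.linalg.norm(v),"ang",np.arctan2(v[1],v[0]));v/=np.linalg.norm(v)
print("grip",h+125*v,"jaw",h+215*v)
print("rail ctr", [(w(a,b,46)+w(d,e,46))/2 for a,b,d,e in[(480,152,622,157),(465,384,606,392)]])
E
```

```text
[[687.2 117.4]
 [710.1  46.4]
 [518.2 -16.1]
 [495.1  53.3]]
len 202.15604497887415 wid 74.53102876291017 73.24295684906353 ang 0.3185450541147503
origin from corners [543.28842199  30.68051259]
collar top/nut px [543.88789508  28.51219213  76.        ] [543.86189227  27.27676845 108.        ]
lever exp [638.05489775  -1.24620149] seen [641.08837275  -2.9716787   93.        ]
wrench len 233.4132008575077 ang -0.02588006517766641
grip [506.95130071 323.97630794  44.        ] jaw [596.92116239 321.64736207  44.        ]
rail ctr [array([551.81194959, 317.08696137,  46.        ]), array([424.0657334, 326.9493126,  46.       ])]
```

```bash
cat >> h.py <<'E'
from scipy.spatial.transform import Rotation as Ro
def Rdown(yaw):
    c,s=np.cos(yaw),np.sin(yaw); return np.array([[c,s,0],[s,-c,0],[0,0,-1.]])
def go(p,yawdeg,s=None):
    "row to bring GRASP point p (tool down) with tool x at yaw"
    s=s or arm.sense(); R=s["tcp_rot"]; R2=Rdown(np.radians(yawdeg))
    d=R.T@(np.array(p,float)+[0,0,155]-s["ee_pos"])
    return np.r_[d.round(1),Ro.from_matrix(R.T@R2).as_rotvec().round(4)].tolist()
def st():
    s=arm.sense();R=s["tcp_rot"]
    print("t",s["t"].__round__(2),"grasp",(s["ee_pos"]+155*R[:,2]).round(1),"yaw",np.degrees(np.arctan2(R[1,0],R[0,0])).round(2),"F",s["contact_force"].round(1),"T",s["ft_torque"].round(3),"w",round(s["width"],1),"q",s["joint_positions"].round(2)); return s
E
python3 -c "
from h import *
st();print(go((543.5,29,180),95))"
```

```text
t 0.1 grasp [ 167.  -550.   249.3] yaw 16.89 F [-0.4  0.1 -0.2] T [-0.016 -0.015 -0.028] w 85.3 q [ 1.23  0.71 -0.03  1.48  0.02  0.95 -0.08]
[528.5, -444.7, 69.7, -0.0008, -0.0006, -1.3633]
```

Emit:
carry_out(targets=[[528.5,-444.7,69.7,0,0,-1.363],[528.5,-444.7,69.7,0,0,-1.363],[528.5,-444.7,69.7,0,0,-1.363],[528.5,-444.7,69.7,0,0,-1.363],[528.5,-444.7,69.7,0,0,-1.363],[528.5,-444.7,69.7,0,0,-1.363],[528.5,-444.7,69.7,0,0,-1.363],[528.5,-444.7,69.7,0,0,-1.363],[528.5,-444.7,69.7,0,0,-1.363],[528.5,-444.7,69.7,0,0,-1.363],[528.5,-444.7,69.7,0,0,-1.363],[528.5,-444.7,69.7,0,0,-1.363],[528.5,-444.7,69.7,0,0,-1.363],[528.5,-444.7,69.7,0,0,-1.363],[528.5,-444.7,69.7,0,0,-1.363],[528.5,-444.7,69.7,0,0,-1.363],[528.5,-444.7,69.7,0,0,-1.363],[528.5,-444.7,69.7,0,0,-1.363],[528.5,-444.7,69.7,0,0,-1.363],[528.5,-444.7,69.7,0,0,-1.363]])

```text
t: 1.77
ee_pos: [543.3, 28.3, 334.8]
tcp_rot: [[-0.087, 0.996, -0.001], [0.996, 0.087, -0.0], [-0.0, -0.001, -1.0]]
contact_force: [0.3, -0.4, 0.2]
width: 85.5
```

```bash
python3 - <<'E'
from h import *
import pickle
st();c=arm.get_calibration("wrist");im=arm.read_camera("wrist");save("w1",im);pickle.dump(c,open("w1.pkl","wb"))
print(proj(c,[(543.5,29,66),(543.5,29,98)]))
E
```

```text
t 1.77 grasp [543.2  28.3 179.8] yaw 94.96 F [ 0.3 -0.4  0.2] T [-0.042  0.     0.046] w 85.5 q [ 0.03  0.76 -0.26  1.68  0.27  0.73 -0.28]
[[323.34816688 203.05392292]
 [323.23584377 216.95011513]]
```

View pics/w1.png

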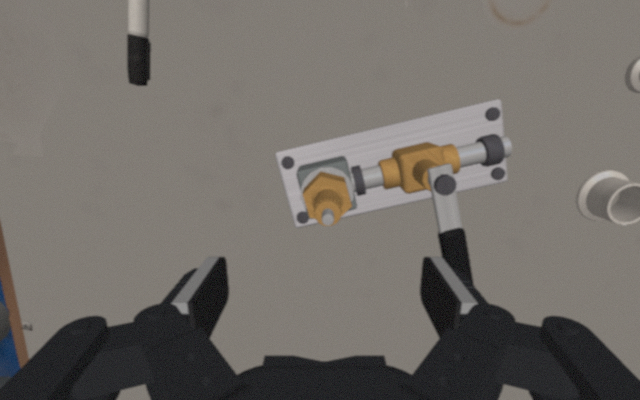

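The wrist view shows the larger station: plate corners (277,152), (499,100), (507,180), (296,226), nut near (327,192), tube top (328,218), valve hub (445,184). Next is a crop to read the hexagon's angle.

```bash
python3 - <<'E'
from h import *
import pickle
c=pickle.load(open("w1.pkl","rb"));im=cv2.imread("pics/w1.png")
P=np.array([atz(c,p,8)[:2] for p in[(277,152),(499,100),(507,180),(296,226)]])
near=(P[0]+P[3])/2;far=(P[1]+P[2])/2;u=far-near;L=np.linalg.norm(u);u/=L
print("len",L,"wid",np.linalg.norm(P[0]-P[3]),np.linalg.norm(P[1]-P[2]),"ang",np.degrees(np.arctan2(u[1],u[0])),"O",(near+far)/2-62.5*u)
print("tube",atz(c,(328,218),110),"hub",atz(c,(445,184),93))
h=im[165:235,285:370]; cv2.imwrite("pics/hex.png",cv2.resize(h,None,fx=8,fy=8,interpolation=cv2.INTER_CUBIC))
E
```

```text
len 199.7293504383393 wid 72.76899455371378 72.84044439132084 ang 18.021050474136242 O [545.4060562   32.62196946]
tube [546.20220643  32.73110395 110.        ] hub [621.73634743  57.18632756  93.        ]
```

View pics/hex.png

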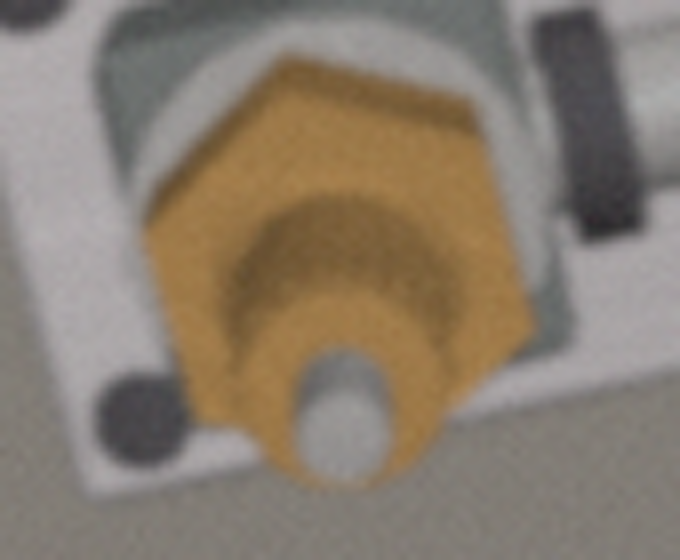

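```bash
python3 - <<'E'
from h import *
import pickle
from scipy.optimize import least_squares
c=pickle.load(open("w1.pkl","rb"))
C=np.array([(285,92),(475,130),(535,325),(200,420),(150,232)])
Q=np.array([atz(c,(x/8+285,y/8+165),66)[:2] for x,y in C])
def res(v):
    d=Q-v[:2];r=np.hypot(*d.T);a=np.arctan2(d[:,1],d[:,0])-v[2]
    e=(a+np.pi/6)%(np.pi/3)-np.pi/6
    return np.r_[r-19.65,19*e]
r=least_squares(res,[545.6,32.6,0.3]);print(Q.round(1),r.x,np.degrees(r.x[2])%60,r.fun.round(1))
h=np.degrees(r.x[2])%60
print("nut_run cand (deg to go)",[(h+60*k-48.1,np.radians(h+60*k-48.1)) for k in range(1,4)])
E
```

```text
[[539.7  49.3]
 [557.6  47.2]
 [565.3  28.9]
 [534.3  16.6]
 [528.2  34.8]] [ 5.46472471e+02  3.16787647e+01 -1.45688318e-01] 51.6526742740857 [-0.8 -0.5 -0.6 -0.2 -1.1 -0.2  0.9 -0.1 -0.2 -0.4]
nut_run cand (deg to go) [(np.float64(63.552674274085696), np.float64(1.1092034145302925)), (np.float64(123.55267427408572), np.float64(2.1564009657268906)), (np.float64(183.55267427408572), np.float64(3.2035985169234884))]
```

```bash
python3 -c "
from h import *
st();print(go((546,32.4,89),95))"
```

```text
t 1.82 grasp [543.2  27.9 180. ] yaw 94.92 F [ 0.1 -0.5 -0.4] T [ 0.054 -0.018  0.008] w 86.1 q [ 0.03  0.76 -0.26  1.68  0.27  0.73 -0.28]
[4.2, 3.2, 91.0, -0.0005, 0.0005, -0.0014]
```

Emit:
carry_out(targets=[[4.2,3.2,0,0,0,0],[4.2,3.2,30,0,0,0],[4.2,3.2,60,0,0,0],[4.2,3.2,85,0,0,0],[4.2,3.2,91,0,0,0],[4.2,3.2,91,0,0,0],[4.2,3.2,91,0,0,0]])

```text
t: 2.4
ee_pos: [546.7, 33.2, 245.1]
tcp_rot: [[-0.086, 0.996, 0.001], [0.996, 0.086, 0.0], [0.0, 0.001, -1.0]]
contact_force: [0.1, 0.6, 0.3]
width: 85.3
```

```bash
python3 -c "
from h import *
st();print(go((546,32.4,89),95))"
```

```text
t 2.4 grasp [546.8  33.2  90.1] yaw 94.95 F [0.1 0.6 0.3] T [-0.033 -0.02  -0.007] w 85.3 q [-0.01  0.91 -0.21  1.74  0.32  0.53 -0.34]
[-0.8, -0.7, 1.1, 0.0008, -0.0001, -0.0008]
```

Emit:
carry_out(targets=[[0,0,0,0,0,0],[0,0,0,0,0,0],[0,0,0,0,0,0],[0,0,0,0,0,0],[0,0,0,0,0,0],[0,0,0,0,0,0],[0,0,0,0,0,0],[0,0,0,0,0,0]], fingers=0)

```text
t: 3.07
ee_pos: [545.9, 33.3, 244.4]
tcp_rot: [[-0.087, 0.996, -0.001], [0.996, 0.087, -0.0], [-0.0, -0.001, -1.0]]
contact_force: [-7.5, -1.2, 14.0]
width: 16.7
```

```bash
python3 -c "
from h import *
st()"
```

```text
t 3.07 grasp [545.7  33.3  89.4] yaw 94.98 F [-7.5 -1.2 14. ] T [-0.105  1.564 -0.019] w 16.7 q [-0.01  0.91 -0.21  1.74  0.33  0.53 -0.34]
```

Emit:
carry_out(targets=[[0,-0.8,-0.5,0,0,0.06],[0,-0.8,-0.5,0,0,0.16],[0,-0.8,-0.5,0,0,0.27],[0,-0.8,-0.5,0,0,0.38],[0,-0.8,-0.5,0,0,0.49],[0,-0.8,-0.5,0,0,0.6],[0,-0.8,-0.5,0,0,0.71],[0,-0.8,-0.5,0,0,0.82]])

```text
t: 3.73
ee_pos: [546.0, 33.0, 244.7]
tcp_rot: [[0.673, 0.739, 0.002], [0.739, -0.673, -0.0], [0.001, 0.001, -1.0]]
contact_force: [4.4, -2.4, -2.5]
width: 16.2
```

```bash
python3 -c "
from h import *
st()"
```

```text
t 3.73 grasp [546.3  32.9  89.7] yaw 47.68 F [ 4.4 -2.4 -2.5] T [-0.841 -1.005  0.126] w 16.2 q [-0.12  0.9  -0.    1.75  0.    0.49 -0.86]
```

Emit:
carry_out(targets=[[0,0,0,0,0,0.11],[0,0,0,0,0,0.22],[0,0,0,0,0,0.33],[0,0,0,0,0,0.44],[0,0,0,0,0,0.55],[0,0,0,0,0,0.66],[0,0,0,0,0,0.77],[0,0,0,0,0,0.88],[0,0,0,0,0,0.99],[0,0,0,0,0,1.1],[0,0,0,0,0,1.18],[0,0,0,0,0,1.18]])

```text
t: 4.73
ee_pos: [546.1, 31.9, 244.6]
tcp_rot: [[0.94, -0.342, 0.002], [-0.342, -0.94, -0.003], [0.003, 0.002, -1.0]]
contact_force: [4.4, -11.1, -1.8]
width: 15.8
```

```bash
python3 -c "
from h import *
st()"
```

```text
t 4.73 grasp [546.4  31.5  89.6] yaw -20.0 F [  4.4 -11.1  -1.8] T [-2.72  -0.998 -0.077] w 15.8 q [-0.27  0.93  0.29  1.75 -0.46  0.53 -1.6 ]
```

Emit:
carry_out(targets=[[0,0.8,0,0,0,0.03],[0,0.8,0,0,0,0.06],[0,0.8,0,0,0,0.09]])

```text
t: 4.98
ee_pos: [545.9, 31.4, 244.7]
tcp_rot: [[0.907, -0.421, 0.002], [-0.421, -0.907, -0.002], [0.003, 0.001, -1.0]]
contact_force: [6.1, -9.5, -4.8]
width: 16.3
```

```bash
python3 -c "
from h import *
st()"
```

```text
t 4.98 grasp [546.2  31.1  89.7] yaw -24.9 F [ 6.1 -9.5 -4.8] T [-2.218 -1.157  0.16 ] w 16.3 q [-0.27  0.93  0.31  1.75 -0.49  0.53 -1.66]
```

Emit:
carry_out(targets=[[0,0,0,0,0,0.02],[0,0,0,0,0,0.04]])

```text
t: 5.15
ee_pos: [545.9, 31.4, 244.7]
tcp_rot: [[0.89, -0.457, 0.002], [-0.457, -0.89, -0.002], [0.003, 0.001, -1.0]]
contact_force: [5.8, -8.7, -3.4]
width: 15.9
```

```bash
python3 -c "
from h import *
st()"
```

```text
t 5.15 grasp [546.2  31.   89.7] yaw -27.17 F [ 5.8 -8.7 -3.4] T [-2.26  -1.032  0.153] w 15.9 q [-0.28  0.93  0.32  1.75 -0.51  0.54 -1.68]
```

Emit:
carry_out(targets=[[0,0.4,0,0,0,0.015],[0,0.4,0,0,0,0.03]])

```text
t: 5.32
ee_pos: [545.8, 31.2, 244.7]
tcp_rot: [[0.876, -0.482, 0.002], [-0.482, -0.876, -0.002], [0.003, 0.0, -1.0]]
contact_force: [6.0, -8.1, -4.3]
width: 16.1
```

```bash
python3 -c "
from h import *
st()"
```

```text
t 5.32 grasp [546.1  30.9  89.7] yaw -28.85 F [ 6.  -8.1 -4.3] T [-1.929 -1.266  0.415] w 16.1 q [-0.28  0.93  0.33  1.75 -0.52  0.54 -1.7 ]
```

Emit:
carry_out(targets=[[0,0,0,0,0,0.015],[0,0,0,0,0,0.03]])

```text
t: 5.48
ee_pos: [545.8, 31.2, 244.7]
tcp_rot: [[0.861, -0.508, 0.002], [-0.508, -0.861, -0.002], [0.003, 0.0, -1.0]]
contact_force: [5.4, -8.5, -3.6]
width: 16.2
```

```bash
python3 -c "
from h import *
st()"
```

```text
t 5.48 grasp [546.1  30.9  89.7] yaw -30.56 F [ 5.4 -8.5 -3.6] T [-2.05  -1.223  0.362] w 16.2 q [-0.29  0.93  0.33  1.75 -0.53  0.54 -1.72]
```

Emit:
carry_out(targets=[[0,0,0,0,0,0],[0,0,0,0,0,0],[0,0,0,0,0,0],[0,0,0,0,0,0],[0,0,-30,0,0,0],[0,0,-60,0,0,0],[0,0,-80,0,0,0],[0,0,-80,0,0,0],[0,0,-80,0,0,0]], fingers=1)

```text
t: 6.23
ee_pos: [545.2, 32.4, 325.2]
tcp_rot: [[0.862, -0.507, 0.001], [-0.507, -0.862, 0.001], [0.001, -0.001, -1.0]]
contact_force: [-0.8, 0.3, -0.1]
width: 85.2
```

```bash
python3 - <<'E'
from h import *
import pickle
st();c=arm.get_calibration("wrist");im=arm.read_camera("wrist");save("w2",im);pickle.dump(c,open("w2.pkl","wb"))
p=proj(c,[(545.8,31.5,66)])[0].astype(int);print(p)
x0,y0=p[0]-50,p[1]-40;print(x0,y0)
im=im[y0:y0+80,x0:x0+100]
save("hex2",cv2.resize(im,None,fx=7,fy=7,interpolation=cv2.INTER_CUBIC))
E
```

```text
t 6.23 grasp [545.4  32.4 170.2] yaw -30.47 F [-0.8  0.3 -0.1] T [0.006 0.006 0.001] w 85.2 q [-0.33  0.81  0.42  1.7  -0.47  0.73 -1.78]
[325 207]
275 167
```

View pics/hex2.png

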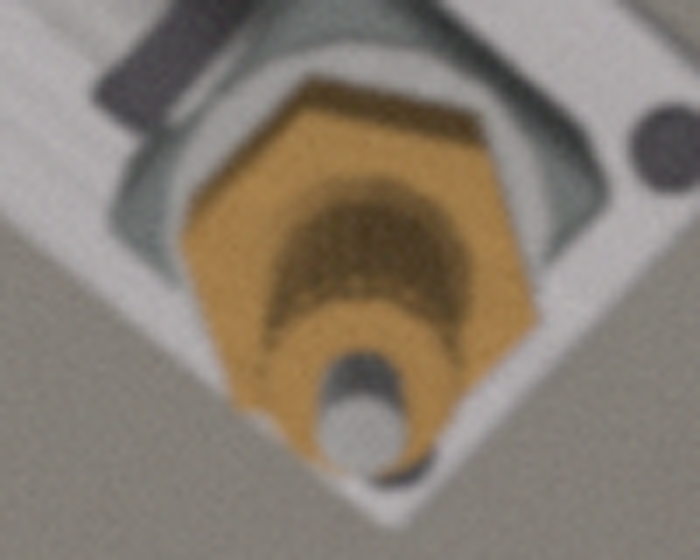

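```bash
python3 - <<'E'
from h import *
import pickle
from scipy.optimize import least_squares
c=pickle.load(open("w2.pkl","rb"))
f=lambda x,y:(x/7+275,y/7+167)
C=np.array([(312,107),(485,145),(540,320),(240,412),(183,240)])
Q=np.array([atz(c,f(x,y),66)[:2] for x,y in C])
def res(v):
    d=Q-v[:2];r=np.hypot(*d.T);a=np.arctan2(d[:,1],d[:,0])-v[2]
    e=(a+np.pi/6)%(np.pi/3)-np.pi/6
    return np.r_[r-19.65,19*e]
r=least_squares(res,[545.6,32.6,0.8]);print(Q.round(1),r.x,np.degrees(r.x[2])%60,r.fun.round(1))
print("tube",atz(c,f(362,437),110))
# rest place
s=st();print(go((507,323,180),-2),)
E
```

```text
[[564.4  25.8]
 [552.   12.5]
 [532.7  16.8]
 [539.8  49.3]
 [559.1  44.5]] [545.76583045  30.69202506   0.82008988] 46.98768875750592 [-0.3 -0.4 -0.6 -0.1 -0.5 -0.6  0.7 -0.1  0.3 -0.3]
tube [545.72919483  31.1401175  110.        ]
t 6.28 grasp [545.   32.4 169.4] yaw -30.47 F [ 0.2  0.5 -0.3] T [-0.029 -0.032  0.003] w 85.4 q [-0.33  0.82  0.42  1.7  -0.47  0.73 -1.78]
[-180.2, -231.2, -10.5, -0.0004, 0.0002, -0.4969]
```

Emit:
carry_out(targets=[[-180,-231,-20,0,0,-0.497],[-180,-231,-20,0,0,-0.497],[-180,-231,-20,0,0,-0.497],[-180,-231,-20,0,0,-0.497],[-180,-231,-20,0,0,-0.497],[-180,-231,-20,0,0,-0.497],[-180,-231,-20,0,0,-0.497],[-180,-231,-20,0,0,-0.497],[-180,-231,-20,0,0,-0.497],[-180,-231,-20,0,0,-0.497],[-180,-231,-20,0,0,-0.497]])

```text
t: 7.2
ee_pos: [507.6, 321.5, 344.0]
tcp_rot: [[0.999, -0.037, -0.001], [-0.037, -0.999, -0.001], [-0.001, 0.001, -1.0]]
contact_force: [0.7, 0.3, -0.5]
width: 85.5
```

```bash
python3 - <<'E'
from h import *
import pickle
st();c=arm.get_calibration("wrist");im=arm.read_camera("wrist");save("w3",im);pickle.dump(c,open("w3.pkl","wb"))
E
```

```text
t 7.2 grasp [507.5 321.4 189. ] yaw -2.1 F [ 0.7  0.3 -0.5] T [ 0.031 -0.001 -0.013] w 85.5 q [-0.8   0.85  0.38  1.47 -0.37  0.89 -1.91]
```

View pics/w3.png

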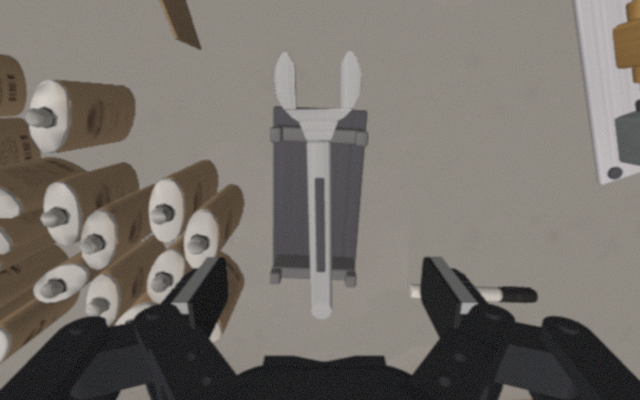

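The wrist view shows the large wrench on its rest: jaw tips (286,53) and (349,53), handle end (321,317), neck (318,145). Upright bottles stand to the left, the nearest about (215,215). I'll check their clearance.

```bash
python3 - <<'E'
from h import *
import pickle
c=pickle.load(open("w3.pkl","rb"))
t=(atz(c,(286,53),44)+atz(c,(350,53),44))/2;n=atz(c,(318,145),44);h=atz(c,(321,317),44)
for a,b in((h,t),(h,n)):
    v=a*0+b-a;print(np.linalg.norm(v),np.degrees(np.arctan2(v[1],v[0])))
v=(t-h)/np.linalg.norm(t-h);print("grip from end",h+125*v,"from tips",t-112*v)
m=atz(c,(319,109),44);print("mouth bottom -> grip",m-69.2*v)
for p in[(362,137),(276,134),(350,277),(276,276)]:print("stop",atz(c,p,46).round(1))
ct=arm.get_calibration("top")
for z in(0,60,100):print("bottle",z,[atz(ct,p,z).round() for p in((148,215),(140,228))], atz(c,(165,213),z).round())
E
```

```text
232.014499184809 -1.6657849992516585
163.1366987462413 -1.3664404309439337
grip from end [510.98056363 325.08929636  44.        ] from tips [505.9971697  325.23422157  44.        ]
mouth bottom -> grip [508.11516037 324.88638444  44.        ]
stop [554.4 289.2  46. ]
stop [559.3 358.   46. ]
stop [429.  300.6  46. ]
stop [432.4 367.9  46. ]
bottle 0 [array([489., 444.,   0.]), array([449., 470.,   0.])] [482. 482.   0.]
bottle 60 [array([487., 420.,  60.]), array([449., 445.,  60.])] [501. 451.  60.]
bottle 100 [array([486., 404., 100.]), array([449., 428., 100.])] [513. 430. 100.]
```

```bash
python3 -c "
from h import *
st();print(go((508.3,325,39),-1.5))"
```

```text
t 7.25 grasp [507.6 321.3 189.2] yaw -2.11 F [ 0.2 -0.  -0.8] T [-0.043  0.064 -0.017] w 85.4 q [-0.8   0.85  0.38  1.47 -0.37  0.89 -1.91]
[0.6, -3.7, 150.2, 0.0006, 0.0005, -0.0107]
```

Emit:
carry_out(targets=[[0.6,-3.7,20,0,0,-0.011],[0.6,-3.7,50,0,0,-0.011],[0.6,-3.7,80,0,0,-0.011],[0.6,-3.7,110,0,0,-0.011],[0.6,-3.7,135,0,0,-0.011],[0.6,-3.7,149,0,0,-0.011],[0.6,-3.7,150,0,0,-0.011],[0.6,-3.7,150,0,0,-0.011],[0.6,-3.7,150,0,0,-0.011]], fingers=0.6)

```text
t: 8.0
ee_pos: [508.5, 325.9, 195.7]
tcp_rot: [[1.0, -0.025, 0.001], [-0.025, -1.0, 0.001], [0.001, -0.001, -1.0]]
contact_force: [-0.1, 0.1, -0.8]
width: 51.0
```

```bash
python3 -c "
from h import *
st();print(go((508.3,325,39),-1.5))"
```

```text
t 8.0 grasp [508.6 326.   40.7] yaw -1.43 F [-0.1  0.1 -0.8] T [ 0.049 -0.024 -0.008] w 51.0 q [-0.75  1.06  0.28  1.55 -0.44  0.59 -1.84]
[-0.2, 0.9, 1.7, -0.0007, -0.0011, 0.0013]
```

Close on the handle.

Emit:
carry_out(targets=[[0,0,1,0,0,0],[0,0,1,0,0,0],[0,0,1,0,0,0],[0,0,1,0,0,0],[0,0,1,0,0,0],[0,0,1,0,0,0],[0,0,1,0,0,0]], fingers=0)

```text
t: 8.58
ee_pos: [508.1, 326.3, 194.5]
tcp_rot: [[1.0, -0.024, 0.001], [-0.024, -1.0, 0.001], [0.001, -0.001, -1.0]]
contact_force: [-1.7, -0.7, 8.9]
width: 18.6
```

```bash
python3 -c "
from h import *
st()"
```

```text
t 8.58 grasp [508.3 326.5  39.5] yaw -1.39 F [-1.7 -0.7  8.9] T [-0.194  0.339  0.039] w 18.6 q [-0.75  1.06  0.28  1.55 -0.44  0.59 -1.84]
```

Emit:
carry_out(targets=[[0,0,-5,0,0,0],[0,0,-20,0,0,0],[0,0,-45,0,0,0],[0,0,-70,0,0,0],[0,0,-80,0,0,0],[0,0,-80,0,0,0],[0,0,-80,0,0,0]])

```text
t: 9.17
ee_pos: [507.8, 326.3, 273.1]
tcp_rot: [[1.0, -0.024, -0.0], [-0.024, -1.0, 0.0], [-0.0, -0.0, -1.0]]
contact_force: [-0.4, 0.6, -3.5]
width: 18.6
```

```bash
python3 - <<'E'
from h import *
import pickle
st()
c=arm.get_calibration("wrist");im=arm.read_camera("wrist");save("w4",im);pickle.dump(c,open("w4.pkl","wb"))
E
```

```text
t 9.17 grasp [507.8 326.3 118.1] yaw -1.38 F [-0.4  0.6 -3.5] T [0.033 0.059 0.002] w 18.6 q [-0.78  0.95  0.33  1.52 -0.4   0.74 -1.87]
```

View pics/w4.png

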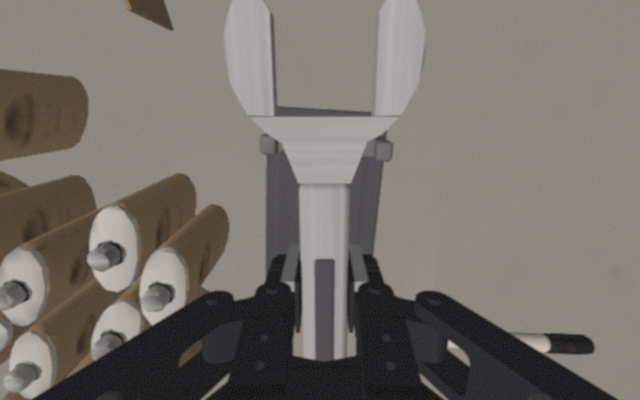

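The wrench is held. The mouth's bottom edge is at about (324,116), with inner jaw faces near x=274 and x=375 at row 90. I'll use these to place the jaw centre in the tool frame.

```bash
python3 - <<'E'
from h import *
import pickle
im=cv2.imread("pics/w4.png",0).astype(float);g=cv2.GaussianBlur(im,(5,5),0)
c=pickle.load(open("w4.pkl","rb"));z=122.6
mid=[]
for y in(45,60,75,90):
    r=np.diff(g[y]);xl=250+np.argmin(r[250:300]);xr=355+np.argmax(r[355:400])
    a,b=atz(c,(xl+.5,y),z),atz(c,(xr+.5,y),z);mid.append((a+b)/2);print(y,xl,xr,np.linalg.norm(a-b))
mid=np.array(mid);p=np.polyfit(mid[:,0],mid[:,1],1);print("yaw",np.degrees(np.arctan(p[0])))
lo=[]
for y in(200,220,240):
    r=np.diff(g[y]);xl=285+np.argmax(r[285:315]);xr=335+np.argmin(r[335:365]);a,b=atz(c,(xl+.5,y),z),atz(c,(xr+.5,y),z);lo.append((a+b)/2);print(y,xl,xr,np.linalg.norm(a-b))
v=mid.mean(0)-np.mean(lo,0);print("handle-jaw yaw",np.degrees(np.arctan2(v[1],v[0])))
r=np.diff(g[:,324]);y=105+np.argmax(abs(r[105:130]));m=atz(c,(324,y+.5),z);print(y,m)
v/=np.linalg.norm(v);J=m+20.8*v;print("jaw",J, "offset from grasp", J-[507.8,326.3,z])
E
```

```text
45 270 377 35.62856675209268
60 271 376 35.382534431589285
75 271 376 35.812666316357465
90 272 375 35.56284413854942
yaw -1.3511738978231553
200 298 347 18.596557310902813
220 299 347 18.551603547994933
240 299 347 18.898721362391807
handle-jaw yaw -1.6181125768670064
116 [576.76130119 324.88853121 122.6       ]
jaw [597.55300695 324.30118833 122.6       ] offset from grasp [89.75300695 -1.99881167  0.        ]
```

```bash
python3 -c "
from h import *
st();print(go((444.7,-79.8,150),47.6))"
```

```text
t 9.22 grasp [507.5 326.2 117.5] yaw -1.38 F [-0.3  0.2 -3.4] T [0.053 0.003 0.037] w 18.7 q [-0.78  0.95  0.33  1.52 -0.4   0.74 -1.87]
[-53.2, 407.5, -32.3, -0.0001, 0.0014, -0.8549]
```

Emit:
carry_out(targets=[[0,0,-15,0,0,0],[0,10,-32,0,0,0],[-4,32,-32,0,0,-0.05],[-8,60,-32,0,0,-0.12],[-12,90,-32,0,0,-0.18],[-16,120,-32,0,0,-0.25],[-20,150,-32,0,0,-0.31],[-24,180,-32,0,0,-0.38],[-28,210,-32,0,0,-0.44],[-32,240,-32,0,0,-0.5],[-36,270,-32,0,0,-0.57],[-40,300,-32,0,0,-0.63],[-44,330,-32,0,0,-0.7],[-48,360,-32,0,0,-0.76],[-51,385,-32,0,0,-0.82],[-53,400,-32,0,0,-0.85],[-53.2,407.5,-32,0,0,-0.855],[-53.2,407.5,-32,0,0,-0.855],[-53.2,407.5,-32,0,0,-0.855]])

```text
t: 10.8
ee_pos: [445.1, -79.2, 305.0]
tcp_rot: [[0.675, 0.738, -0.001], [0.738, -0.675, 0.001], [0.0, -0.001, -1.0]]
contact_force: [0.3, 0.4, -2.8]
width: 18.4
```

```bash
python3 -c "
from h import *
st();print(go((444.7,-79.8,56.5),47.6))"
```

```text
t 10.8 grasp [445.  -79.1 150. ] yaw 47.55 F [ 0.3  0.4 -2.8] T [0.044 0.036 0.072] w 18.4 q [ 0.13  0.71 -0.04  2.04  0.06  0.4  -0.7 ]
[-0.7, 0.2, 93.5, -0.0011, -0.0002, -0.0008]
```

Emit:
carry_out(targets=[[-0.7,0.2,20,0,0,0],[-0.7,0.2,50,0,0,0],[-0.7,0.2,75,0,0,0],[-0.7,0.2,90,0,0,0],[-0.7,0.2,93.5,0,0,0],[-0.7,0.2,93.5,0,0,0],[-0.7,0.2,93.5,0,0,0],[-0.7,0.2,93.5,0,0,0]])

```text
t: 11.47
ee_pos: [444.9, -80.2, 213.0]
tcp_rot: [[0.674, 0.739, 0.001], [0.739, -0.674, 0.0], [0.001, 0.001, -1.0]]
contact_force: [0.2, -0.1, -2.6]
width: 19.1
```

```bash
python3 - <<'E'
from h import *
import pickle
st()
c=arm.get_calibration("wrist");im=arm.read_camera("wrist");save("w5",im);pickle.dump(c,open("w5.pkl","wb"))
E
```

```text
t 11.47 grasp [445.1 -80.2  58. ] yaw 47.61 F [ 0.2 -0.1 -2.6] T [-0.003  0.015  0.002] w 19.1 q [ 0.12  0.9  -0.01  2.09  0.08  0.14 -0.71]
```

View pics/w5.png

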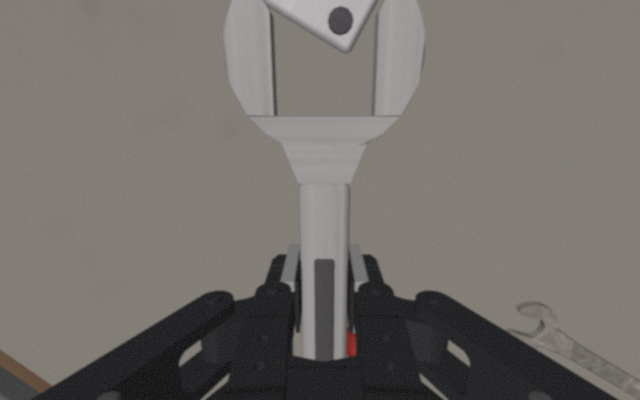

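Emit:
carry_out(targets=[[8,-0.6,0,0,0,0],[16,-0.6,0,0,0,0],[21,-0.6,0,0,0,0],[26,-0.6,0,0,0,0],[30,-0.6,0,0,0,0],[34,-0.6,0,0,0,0]])

```text
t: 12.02
ee_pos: [467.4, -54.6, 212.0]
tcp_rot: [[0.674, 0.739, -0.0], [0.739, -0.674, 0.0], [0.0, -0.0, -1.0]]
contact_force: [-0.7, -1.1, -3.3]
width: 18.8
```

```bash
python3 - <<'E'
from h import *
st()
c=arm.get_calibration("wrist");im=arm.read_camera("wrist");save("w6",im[0:130,200:450].repeat(3,0).repeat(3,1))
E
```

```text
t 12.02 grasp [467.4 -54.6  57. ] yaw 47.61 F [-0.7 -1.1 -3.3] T [0.004 0.012 0.049] w 18.8 q [ 0.06  0.91 -0.01  2.03  0.05  0.2  -0.74]
```

View pics/w6.png

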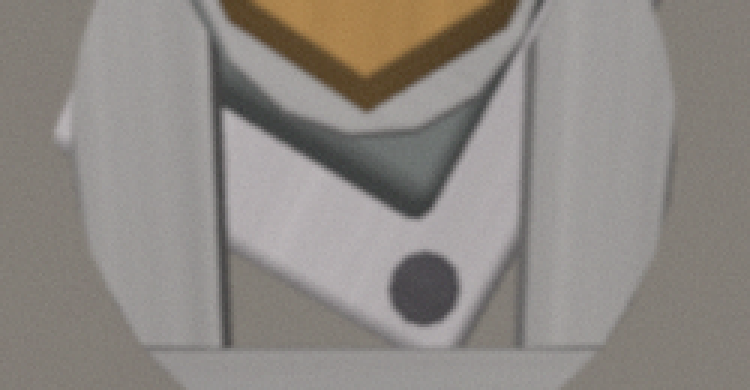

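The hexagon corner at crop (367,108) points straight down the mouth's centre line (about 371), with both edges symmetric. So the fit is aligned and I can slide on.

Emit:
carry_out(targets=[[5,-0.3,0,0,0,0],[10,-0.3,0,0,0,0],[15,-0.3,0,0,0,0],[19,-0.3,0,0,0,0],[22,-0.3,0,0,0,0],[24,-0.3,0,0,0,0],[25.5,-0.3,0,0,0,0],[25.5,-0.3,0,0,0,0]])

```text
t: 12.73
ee_pos: [484.2, -35.8, 212.0]
tcp_rot: [[0.674, 0.739, 0.0], [0.739, -0.674, 0.0], [0.0, -0.0, -1.0]]
contact_force: [0.3, 0.5, -2.5]
width: 19.0
```

```bash
python3 - <<'E'
from h import *
s=st();R=s["tcp_rot"];g=s["ee_pos"]+155*R[:,2];print("jaw",g+89.8*R[:,0])
E
```

```text
t 12.73 grasp [484.2 -35.8  57. ] yaw 47.61 F [ 0.3  0.5 -2.5] T [ 0.012 -0.02   0.012] w 19.0 q [ 0.01  0.92 -0.01  1.98  0.03  0.25 -0.76]
jaw [544.72530305  30.5275446   57.01500583]
```

Emit:
carry_out(targets=[[0,-1.4,0,0,0,0.015],[0,-2.7,0,0,0,0.03],[0.1,-4.1,0,0,0,0.045],[0.1,-4.1,0,0,0,0.045]])

```text
t: 13.07
ee_pos: [480.9, -32.9, 212.0]
tcp_rot: [[0.708, 0.706, -0.0], [0.706, -0.708, 0.0], [-0.0, -0.0, -1.0]]
contact_force: [-0.2, 0.6, -2.8]
width: 18.8
```

```bash
python3 -c "
from h import *
st()"
```

```text
t 13.07 grasp [480.8 -32.9  57. ] yaw 44.94 F [-0.2  0.6 -2.8] T [-0.02   0.003  0.007] w 18.8 q [ 0.    0.92 -0.    1.99  0.01  0.24 -0.79]
```

Emit:
carry_out(targets=[[0.1,-1.4,0,0,0,0.015],[0.2,-2.7,0,0,0,0.03],[0.2,-2.7,0,0,0,0.03]])

```text
t: 13.32
ee_pos: [479.2, -30.8, 212.0]
tcp_rot: [[0.729, 0.685, -0.0], [0.685, -0.729, 0.0], [0.0, -0.0, -1.0]]
contact_force: [0.6, 0.6, -2.6]
width: 18.9
```

```bash
python3 -c "
from h import *
st()"
```

```text
t 13.32 grasp [479.1 -30.8  57. ] yaw 43.23 F [ 0.6  0.6 -2.6] T [ 0.053 -0.017  0.008] w 18.9 q [-0.    0.92  0.    2.   -0.01  0.23 -0.81]
```

Emit:
carry_out(targets=[[0.1,-1.4,0,0,0,0.015],[0.2,-2.7,0,0,0,0.03],[0.2,-2.7,0,0,0,0.03]])

```text
t: 13.57
ee_pos: [477.5, -28.7, 212.0]
tcp_rot: [[0.749, 0.663, -0.0], [0.663, -0.749, 0.0], [-0.0, -0.0, -1.0]]
contact_force: [-0.3, -1.1, -2.8]
width: 18.7
```

```bash
python3 -c "
from h import *
st()"
```

```text
t 13.57 grasp [477.5 -28.7  57. ] yaw 41.51 F [-0.3 -1.1 -2.8] T [ 0.013 -0.039  0.01 ] w 18.7 q [-0.01  0.92  0.01  2.   -0.02  0.22 -0.83]
```

Emit:
carry_out(targets=[[0.1,-1.4,0,0,0,0.015],[0.2,-2.7,0,0,0,0.03],[0.2,-2.7,0,0,0,0.03]])

```text
t: 13.82
ee_pos: [475.9, -26.6, 212.0]
tcp_rot: [[0.768, 0.64, -0.0], [0.64, -0.768, 0.0], [0.0, -0.0, -1.0]]
contact_force: [0.3, -1.1, -3.8]
width: 19.3
```

```bash
python3 -c "
from h import *
st()"
```

```text
t 13.82 grasp [475.9 -26.6  57. ] yaw 39.79 F [ 0.3 -1.1 -3.8] T [-0.125 -0.016  0.037] w 19.3 q [-0.02  0.92  0.01  2.01 -0.04  0.22 -0.85]
```

Emit:
carry_out(targets=[[0.1,-1.4,0,0,0,0.015],[0.2,-2.7,0,0,0,0.03],[0.2,-2.7,0,0,0,0.03]])

```text
t: 14.07
ee_pos: [474.4, -24.4, 212.0]
tcp_rot: [[0.787, 0.617, 0.0], [0.617, -0.787, 0.0], [0.0, 0.0, -1.0]]
contact_force: [1.0, -1.0, -4.2]
width: 19.0
```

```bash
python3 -c "
from h import *
st()"
```

```text
t 14.07 grasp [474.5 -24.4  57. ] yaw 38.07 F [ 1.  -1.  -4.2] T [-0.159 -0.235  0.131] w 19.0 q [-0.02  0.91  0.01  2.01 -0.06  0.21 -0.87]
```

Emit:
carry_out(targets=[[0.1,-4.5,0,0,0,0.05],[0.5,-9.0,0,0,0,0.1],[1.0,-13.5,0,0,0,0.15],[1.8,-17.9,0,0,0,0.2],[2.8,-22.3,0,0,0,0.25],[4.0,-26.6,0,0,0,0.3],[4.0,-26.6,0,0,0,0.3]])

```text
t: 14.65
ee_pos: [461.0, -0.6, 212.0]
tcp_rot: [[0.935, 0.356, -0.0], [0.356, -0.935, 0.0], [0.0, -0.0, -1.0]]
contact_force: [-0.1, -1.8, -3.2]
width: 18.4
```

```bash
python3 - <<'E'
from h import *
s=st();R=s["tcp_rot"];g=s["ee_pos"]+155*R[:,2];print("jaw",g+89.8*R[:,0],"tool F",R.T@s["contact_force"])
import pickle
c=arm.get_calibration("wrist");im=arm.read_camera("wrist");save("w7",im);pickle.dump(c,open("w7.pkl","wb"))
save("w7c",im[0:160,200:450].repeat(3,0).repeat(3,1))
E
```

```text
t 14.65 grasp [461.   -0.5  57. ] yaw 20.84 F [-0.1 -1.8 -3.2] T [-0.159 -0.101 -0.102] w 18.4 q [-0.09  0.91  0.05  2.06 -0.22  0.17 -1.05]
jaw [544.88819734  31.42426396  57.02551934] tool F [-0.69823445  1.65482046  3.17636637]
```

View pics/w7c.png

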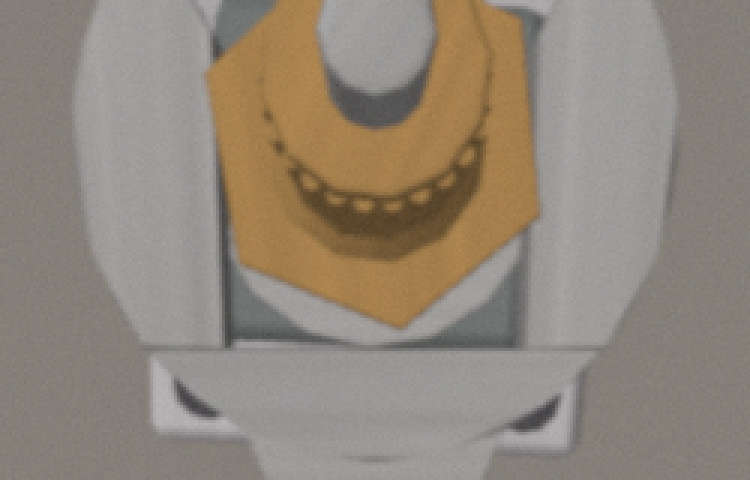

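The hexagon's top corners, at crop (208,75), (240,262), (402,327), (540,215), (522,20), show it turning with the wrench at the limit of its play. I'll measure the nut's angle.

```bash
cat >> h.py <<'E'
from scipy.optimize import least_squares
def hexfit(c,px,z=66,x0=(545.6,31,.3)):
    Q=np.array([atz(c,p,z)[:2] for p in px])
    def res(v):
        d=Q-v[:2];r=np.hypot(*d.T);a=np.arctan2(d[:,1],d[:,0])-v[2]
        return np.r_[r-19.65,19*((a+np.pi/6)%(np.pi/3)-np.pi/6)]
    r=least_squares(res,x0);return r.x[:2],np.degrees(r.x[2])%60,r.fun.round(1)
E
python3 - <<'E'
from h import *
import pickle
c=pickle.load(open("w7.pkl","rb"))
px=[(x/3+200-.3,y/3-.3) for x,y in[(208,75),(240,262),(402,327),(540,215),(522,20)]]
print(hexfit(c,px))
im=cv2.imread("pics/w7.png",0).astype(float);g=cv2.GaussianBlur(im,(5,5),0)
# wrench outer edges for its yaw: mouth bottom line direction
P=[atz(c,p,62) for p in((250.5,116),(400.5,116))];d=P[0]-P[1];print("bottom line normal yaw",np.degrees(np.arctan2(d[1],d[0]))-90)
E
```

```text
(array([545.83174188,  31.16081516]), np.float64(29.429621081322136), array([-0.7, -0.4, -0.6, -0.5, -0.5,  0.3, -0.1,  0. , -0.1, -0.2]))
bottom line normal yaw 20.869582788646497
```

Emit:
carry_out(targets=[[0.1,-4.5,0,0,0,0.05],[0.5,-9.0,0,0,0,0.1],[1.0,-13.5,0,0,0,0.15],[1.8,-18.0,0,0,0,0.2],[2.8,-22.4,0,0,0,0.25],[4.0,-26.7,0,0,0,0.3],[5.5,-31.0,0,0,0,0.35],[7.1,-35.2,0,0,0,0.4],[9.0,-39.4,0,0,0,0.45],[11.1,-43.4,0,0,0,0.5],[13.4,-47.3,0,0,0,0.55],[15.8,-51.1,0,0,0,0.6],[18.5,-54.8,0,0,0,0.65],[21.3,-58.3,0,0,0,0.7],[21.3,-58.3,0,0,0,0.7]])

```text
t: 15.95
ee_pos: [460.4, 61.1, 212.0]
tcp_rot: [[0.945, -0.328, 0.0], [-0.328, -0.945, 0.0], [0.0, -0.0, -1.0]]
contact_force: [-0.3, -1.2, -3.2]
width: 19.0
```

```bash
cat >> h.py <<'E'
def lowedges(im,c):
    "two front edge directions of the brass hexagon (rgb image), as hex angle mod 60"
    hsv=cv2.cvtColor(cv2.GaussianBlur(im,(3,3),0),cv2.COLOR_RGB2HSV);m=(cv2.inRange(hsv,(8,90,40),(28,255,255))>0);m[:,:200]=0;m[:,450:]=0;m[125:]=0
    xs=np.where(m.any(0))[0]; lo=np.array([np.where(m[:,x])[0].max()+.5 for x in xs]);xs=xs.astype(float)
    def model(v,x): return np.minimum(v[1]+v[2]*(x-v[0]),v[1]+v[3]*(x-v[0]))
    k=(xs>xs.min()+8)&(xs<xs.max()-3)&(lo>lo.max()-45)
    i=xs[lo.argmax()]
    best=None
    for s in((.4,-.8),(.8,-.4),(.6,-.6),(.2,-1.2),(1.2,-.2)):
        r=least_squares(lambda v:model(v,xs[k])-lo[k],[i,lo.max(),*s],loss="soft_l1")
        if best is None or r.cost<best.cost:best=r
    v=best.x;out=[]
    for s in v[2:]:
        a,b=atz(c,(v[0],v[1]),66),atz(c,(v[0]-np.sign(s)*40,v[1]-abs(s)*40),66);d=b-a;out.append(np.degrees(np.arctan2(d[1],d[0]))%60)
    return v.round(2),np.array(out).round(2),round(best.cost,1),k.sum()
E
python3 - <<'E'
from h import *
import pickle
im7=cv2.imread("pics/w7.png")[:,:,::-1].copy();print(lowedges(im7,pickle.load(open("w7.pkl","rb"))))
s=st();R=s["tcp_rot"];g=s["ee_pos"]+155*R[:,2];print("jaw",g+89.8*R[:,0],"tool F",R.T@s["contact_force"])
c=arm.get_calibration("wrist");im=arm.read_camera("wrist");save("w8",im);pickle.dump(c,open("w8.pkl","wb"))
print(lowedges(im,c))
E
```

```text
(array([332.85, 109.06,   0.42,  -0.82]), array([29.06, 29.21]), np.float64(12.2), np.int64(97))
t 15.95 grasp [460.4  61.2  57. ] yaw -19.17 F [-0.3 -1.2 -3.2] T [-0.383 -0.011 -0.152] w 19.0 q [-0.28  0.92  0.15  2.05 -0.61  0.21 -1.5 ]
jaw [545.22665786  31.66278376  56.98483412] tool F [0.11655517 1.210346   3.18420379]
(array([333.81, 109.16,   0.41,  -0.82]), array([49.39, 49.3 ]), np.float64(12.2), np.int64(97))
```

The automatic edge fit puts the nut at 49.35° mod 60, i.e. -10.65°, against a target of about -11.85°. I'll turn the last 1.3°.

Emit:
carry_out(targets=[[0,-1.0,0,0,0,0.011],[0,-2.1,0,0,0,0.023],[0,-2.1,0,0,0,0.023]])

```text
t: 16.25
ee_pos: [460.9, 62.6, 212.0]
tcp_rot: [[0.937, -0.35, -0.0], [-0.35, -0.937, -0.0], [0.0, 0.0, -1.0]]
contact_force: [-0.1, -3.3, -2.7]
width: 19.0
```

```bash
python3 - <<'E'
from h import *
import pickle
s=st()
c=arm.get_calibration("wrist");im=arm.read_camera("wrist");save("w9",im)
print(lowedges(im,c))
E
```

```text
t 16.25 grasp [460.9  62.6  57. ] yaw -20.48 F [-0.1 -3.3 -2.7] T [-0.591 -0.04  -0.003] w 19.0 q [-0.29  0.92  0.16  2.05 -0.62  0.22 -1.51]
(array([333.09, 109.01,   0.4 ,  -0.84]), array([48.62, 48.78]), np.float64(23.2), np.int64(98))
```

Emit:
carry_out(targets=[[0,-0.8,0,0,0,0.009],[0,-0.8,0,0,0,0.009]])

```text
t: 16.47
ee_pos: [461.2, 63.5, 212.0]
tcp_rot: [[0.934, -0.359, 0.0], [-0.359, -0.934, 0.0], [0.0, -0.0, -1.0]]
contact_force: [0.1, -2.8, -3.6]
width: 18.4
```

```bash
python3 - <<'E'
from h import *
s=st()
c=arm.get_calibration("wrist");im=arm.read_camera("wrist")
print(lowedges(im,c))
E
```

```text
t 16.47 grasp [461.2  63.5  57. ] yaw -21.01 F [ 0.1 -2.8 -3.6] T [-0.668 -0.044  0.017] w 18.4 q [-0.29  0.92  0.16  2.05 -0.63  0.22 -1.52]
(array([333.39, 108.94,   0.4 ,  -0.85]), array([48.14, 48.39]), np.float64(26.6), np.int64(98))
```

Emit:
carry_out(targets=[[0,3.2,0,0,0,-0.035],[0.2,6.3,0,0,0,-0.07],[0.5,9.5,0,0,0,-0.105],[0.9,12.6,0,0,0,-0.14],[1.0,13.2,0,0,0,-0.147],[1.0,13.2,0,0,0,-0.147]])

```text
t: 17.02
ee_pos: [457.4, 50.6, 212.1]
tcp_rot: [[0.976, -0.217, 0.0], [-0.217, -0.976, 0.0], [-0.0, -0.0, -1.0]]
contact_force: [0.7, 0.1, -3.0]
width: 18.9
```

```bash
python3 - <<'E'
from h import *
s=st()
c=arm.get_calibration("wrist");im=arm.read_camera("wrist");save("w10",im)
print(lowedges(im,c))
E
```

```text
t 17.02 grasp [457.4  50.6  57.1] yaw -12.54 F [ 0.7  0.1 -3. ] T [-0.008 -0.009  0.024] w 18.9 q [-0.25  0.92  0.12  2.07 -0.55  0.19 -1.42]
(array([324.74, 109.72,   0.58,  -0.62]), array([48.47, 48.42]), np.float64(3.9), np.int64(93))
```

The nut reads 48.45° mod 60 with a clean fit, within about 0.3° of one flat past the stop. I'll slide the wrench off and lift it.

Emit:
carry_out(targets=[[-5,0,0,0,0,0],[-12,0,0,0,0,0],[-20,0,0,0,0,0],[-30,0,0,0,0,0],[-40,0,0,0,0,0],[-47,0,0,0,0,0],[-47,0,-20,0,0,0],[-47,0,-50,0,0,0],[-47,0,-80,0,0,0],[-47,0,-95,0,0,0],[-47,0,-95,0,0,0]])

```text
t: 17.98
ee_pos: [411.1, 61.6, 309.4]
tcp_rot: [[0.976, -0.217, 0.003], [-0.217, -0.976, 0.001], [0.003, -0.002, -1.0]]
contact_force: [-0.1, 0.4, -3.9]
width: 18.7
```

```bash
python3 - <<'E'
from h import *
import pickle
s=st();print(go((508.3,326.4,118),-1.4))
c=arm.get_calibration("wrist");im=arm.read_camera("wrist");save("w11",im);pickle.dump(c,open("w11.pkl","wb"))
g=cv2.GaussianBlur(cv2.cvtColor(im,cv2.COLOR_RGB2GRAY).astype(float),(5,5),0)
for y in(200,230):
    r=np.diff(g[y]);print(y,285+np.argmax(r[285:315]),335+np.argmin(r[335:365]))
r=np.diff(g[:,324]);print("mouth",105+np.argmax(abs(r[105:130])))
E
```

```text
t 17.98 grasp [411.6  61.7 154.4] yaw -12.52 F [-0.1  0.4 -3.9] T [-0.049  0.005  0.017] w 18.7 q [-0.38  0.69  0.27  2.16 -0.53  0.35 -1.46]
[37.4, -279.6, 37.0, -0.0014, -0.0033, -0.1941]
200 299 345
230 299 344
mouth 116
```

Emit:
carry_out(targets=[[3,-15,0,0,0,-0.01],[6,-40,0,0,0,-0.03],[9,-70,0,0,0,-0.05],[13,-100,0,0,0,-0.07],[17,-130,0,0,0,-0.09],[21,-160,0,0,0,-0.11],[25,-190,0,0,0,-0.13],[29,-220,0,0,0,-0.15],[33,-245,0,0,0,-0.17],[36,-265,5,-0.001,-0.003,-0.185],[37.4,-277,15,-0.001,-0.003,-0.194],[37.4,-279.6,30,-0.001,-0.003,-0.194],[37.4,-279.6,37,-0.001,-0.003,-0.194],[37.4,-279.6,37,-0.001,-0.003,-0.194]])

```text
t: 19.2
ee_pos: [508.1, 325.4, 267.1]
tcp_rot: [[1.0, -0.026, -0.007], [-0.026, -1.0, -0.002], [-0.007, 0.002, -1.0]]
contact_force: [-0.5, -0.7, -3.2]
width: 18.6
```

```bash
python3 - <<'E'
from h import *
s=st();print(go((508.3,326.4,40),-1.4))
E
```

```text
t 19.2 grasp [507.1 325.  112.1] yaw -1.49 F [-0.5 -0.7 -3.2] T [ 0.018 -0.081 -0.02 ] w 18.6 q [-0.81  0.97  0.4   1.52 -0.49  0.76 -1.8 ]
[0.6, -1.2, 72.1, 0.0024, 0.0069, -0.0015]
```

Emit:
carry_out(targets=[[0.6,-1.2,15,0.002,0.007,-0.001],[0.6,-1.2,35,0.002,0.007,-0.001],[0.6,-1.2,52,0.002,0.007,-0.001],[0.6,-1.2,62,0.002,0.007,-0.001],[0.6,-1.2,67,0.002,0.007,-0.001],[0.6,-1.2,69,0.002,0.007,-0.001],[0.6,-1.2,70,0.002,0.007,-0.001],[0.6,-1.2,70,0.002,0.007,-0.001]])

```text
t: 19.87
ee_pos: [509.3, 327.0, 200.6]
tcp_rot: [[1.0, -0.024, 0.005], [-0.024, -1.0, 0.002], [0.005, -0.002, -1.0]]
contact_force: [0.2, 0.8, -4.4]
width: 18.4
```

```bash
python3 - <<'E'
from h import *
s=st();print(go((508.3,326.4,39.5),-1.4))
E
```

```text
t 19.87 grasp [510.1 327.3  45.6] yaw -1.39 F [ 0.2  0.8 -4.4] T [-0.036  0.003 -0.028] w 18.4 q [-0.79  1.07  0.34  1.54 -0.53  0.62 -1.76]
[-1.1, 0.7, 6.1, -0.0019, -0.0045, 0.0001]
```

Emit:
carry_out(targets=[[-0.6,0.5,2,-0.002,-0.004,0],[-1,0.7,4,-0.002,-0.004,0],[-1,0.7,5.5,-0.002,-0.004,0],[-1,0.7,5.5,-0.002,-0.004,0],[-1,0.7,5.5,-0.002,-0.004,0]])

```text
t: 20.28
ee_pos: [508.2, 326.4, 194.6]
tcp_rot: [[1.0, -0.024, -0.0], [-0.024, -1.0, -0.001], [-0.0, 0.001, -1.0]]
contact_force: [0.2, -0.7, -3.1]
width: 18.6
```

```bash
python3 - <<'E'
from h import *
s=st();print(go((508.3,326.4,39.5),-1.4))
E
```

```text
t 20.28 grasp [508.2 326.3  39.6] yaw -1.39 F [ 0.2 -0.7 -3.1] T [-0.024  0.015  0.027] w 18.6 q [-0.78  1.07  0.34  1.55 -0.53  0.61 -1.76]
[0.1, -0.0, 0.1, 0.0006, 0.0001, 0.0002]
```

Emit:
carry_out(targets=[[0,0,0.6,0,0,0],[0,0,1.2,0,0,0],[0,0,1.2,0,0,0]])

```text
t: 20.53
ee_pos: [508.2, 326.3, 194.4]
tcp_rot: [[1.0, -0.024, 0.0], [-0.024, -1.0, -0.0], [0.0, 0.0, -1.0]]
contact_force: [-6.6, -2.4, 17.8]
width: 18.5
```

```bash
python3 - <<'E'
from h import *
s=st()
E
```

```text
t 20.53 grasp [508.3 326.3  39.4] yaw -1.39 F [-6.6 -2.4 17.8] T [-0.526  1.356 -0.036] w 18.5 q [-0.78  1.07  0.34  1.55 -0.53  0.61 -1.76]
```

Emit:
carry_out(targets=[[0,0,-0.6,0,0,0],[0,0,-0.6,0,0,0]])

```text
t: 20.7
ee_pos: [508.2, 326.4, 194.5]
tcp_rot: [[1.0, -0.024, 0.0], [-0.024, -1.0, -0.0], [0.0, 0.0, -1.0]]
contact_force: [-3.8, -0.9, 11.0]
width: 18.8
```

Emit:
carry_out(targets=[[0,0,0,0,0,0],[0,0,0,0,0,0],[0,0,0,0,0,0],[0,0,0,0,0,0],[0,0,0,0,0,0],[0,0,-20,0,0,0],[0,0,-50,0,0,0],[0,0,-90,0,0,0],[0,0,-120,0,0,0],[0,0,-150,0,0,0],[0,0,-150,0,0,0],[0,0,-150,0,0,0]], fingers=0.6)

```text
t: 21.7
ee_pos: [508.3, 326.5, 345.1]
tcp_rot: [[1.0, -0.024, 0.002], [-0.024, -1.0, 0.001], [0.002, -0.001, -1.0]]
contact_force: [0.4, -0.7, -1.3]
width: 51.0
```

```bash
python3 - <<'E'
from h import *
import pickle
s=st();c3=pickle.load(open("w3.pkl","rb"))
c=arm.get_calibration("wrist");im=arm.read_camera("wrist");save("w12",im);pickle.dump(c,open("w12.pkl","wb"))
old=cv2.imread("pics/w3.png")[:,:,::-1].copy()
# compare wrench: map old picture to new via plane z=44 homography
W=[(440,280,44),(440,370,44),(620,280,44),(620,370,44)]
H,_=cv2.findHomography(proj(c3,W),proj(c,W))
warp=cv2.warpPerspective(old,H,(640,400))
a=cv2.cvtColor(warp,cv2.COLOR_RGB2GRAY)[30:325,250:390];b=cv2.cvtColor(im,cv2.COLOR_RGB2GRAY)[30:325,250:390]
m=np.zeros_like(a);m=((a>150)|(b>150)).astype(np.uint8)
M,_=cv2.findTransformECC(a.astype(np.float32),b.astype(np.float32),np.eye(2,3,dtype=np.float32),cv2.MOTION_EUCLIDEAN,(3,100,1e-5),cv2.dilate(m,np.ones((9,9))),5)if False else cv2.findTransformECC(a.astype(np.float32),b.astype(np.float32),np.eye(2,3,dtype=np.float32),cv2.MOTION_EUCLIDEAN,(3,100,1e-5))[::-1]
print(M,_)
for p in((318,145),(321,317),(318,53)):print(proj(c,[atz(c3,p,44)]))
save("pair",np.hstack([warp[20:340,230:410],im[20:340,230:410]]).repeat(2,0).repeat(2,1)[:600])
E
```

```text
t 21.7 grasp [508.6 326.7 190.1] yaw -1.38 F [ 0.4 -0.7 -1.3] T [-0.031  0.013 -0.003] w 51.0 q [-0.83  0.87  0.46  1.46 -0.44  0.92 -1.84]
[[ 1.0000000e+00 -1.0185058e-04 -1.0655307e+00]
 [ 1.0185058e-04  1.0000000e+00 -2.0032996e-01]] 0.7761008832789235
[[325.47783427 146.34930036]]
[[325.21726705 317.59174236]]
[[327.2104975   55.05964787]]
```

```bash
python3 - <<'E'
from h import *
s=st();print(go((640.5,-1,180),108.1))
E
```

```text
t 21.75 grasp [508.1 326.4 188.8] yaw -1.38 F [ 0.2  0.3 -0.6] T [-0.005  0.003 -0.032] w 51.1 q [-0.83  0.87  0.46  1.46 -0.44  0.92 -1.84]
[140.3, 324.2, 8.9, 0.0001, 0.0004, -1.9108]
```

Emit:
carry_out(targets=[[20,45,0,0,0,-0.11],[28,65,0,0,0,-0.22],[37,85,0,0,0,-0.34],[46,105,0,0,0,-0.46],[55,126,0,0,0,-0.58],[64,147,0,0,0,-0.7],[73,168,0,0,0,-0.82],[82,190,0,0,0,-0.94],[91,210,0,0,0,-1.06],[100,232,0,0,0,-1.18],[109,252,0,0,0,-1.3],[118,273,3,0,0,-1.42],[127,294,6,0,0,-1.54],[134,310,9,0,0,-1.66],[138,320,9,0,0,-1.78],[140.3,324.2,9,0,0,-1.9],[140.3,324.2,9,0,0,-1.911],[140.3,324.2,9,0,0,-1.911]])

```text
t: 23.25
ee_pos: [640.4, -1.1, 334.0]
tcp_rot: [[-0.308, 0.951, -0.002], [0.951, 0.308, 0.0], [0.001, -0.002, -1.0]]
contact_force: [-0.1, 0.1, -0.3]
width: 51.4
```

```bash
python3 - <<'E'
from h import *
import pickle
s=st()
c=arm.get_calibration("wrist");im=arm.read_camera("wrist");save("w13",im);pickle.dump(c,open("w13.pkl","wb"))
# black sleeve: dark blob near expected projection
print("exp",proj(c,[(640.5,-1,93),(621.8,56,93)]))
P=proj(c,[(640.5,-1,93)])[0];d=cv2.cvtColor(im,cv2.COLOR_RGB2GRAY)<55
n,l,stt,ce=cv2.connectedComponentsWithStats(d.astype(np.uint8))
for i in range(1,n):
    if stt[i,4]>150 and np.hypot(*(ce[i]-P))<80:print(ce[i],stt[i],atz(c,ce[i],93).round(1))
print(go((640.5,-1,87),108.1))
E
```

```text
t 23.25 grasp [640.1  -1.  179. ] yaw 107.94 F [-0.1  0.1 -0.3] T [ 0.047 -0.013 -0.024] w 51.4 q [ 0.02  0.89 -0.17  1.3   0.16  0.96  0.14]
exp [[323.29547938 215.92064449]
 [322.90241821 125.07687559]]
[327.05565749 211.79388379] [ 314  178   26   70 1635] [642.    2.6  93. ]
[-0.5, 0.1, 92.3, -0.0013, -0.0006, -0.0035]
```

Emit:
carry_out(targets=[[0,1.2,15,0,0,0],[0,1.2,40,0,0,0],[0,1.2,65,0,0,0],[0,1.2,85,0,0,0],[0,1.2,92,0,0,0],[0,1.2,92,0,0,0],[0,1.2,92,0,0,0]], fingers=0.6)

```text
t: 23.88
ee_pos: [641.9, -0.3, 243.8]
tcp_rot: [[-0.31, 0.951, 0.0], [0.951, 0.31, -0.0], [-0.001, 0.0, -1.0]]
contact_force: [0.1, -0.6, 0.4]
width: 51.4
```

Emit:
carry_out(targets=[[0,0,0,0,0,0],[0,0,0,0,0,0],[0,0,0,0,0,0],[0,0,0,0,0,0],[0,0,0,0,0,0],[0,0,0,0,0,0],[0,0,0,0,0,0]], fingers=0)

```text
t: 24.47
ee_pos: [641.8, -0.8, 244.2]
tcp_rot: [[-0.311, 0.95, 0.001], [0.95, 0.311, -0.001], [-0.001, 0.0, -1.0]]
contact_force: [-4.7, 0.1, 10.2]
width: 17.1
```

```bash
python3 - <<'E'
from h import *
s=st()
E
```

```text
t 24.47 grasp [641.8  -0.9  89.2] yaw 108.11 F [-4.7  0.1 10.2] T [-0.108  0.909  0.463] w 17.1 q [ 0.02  1.01 -0.15  1.37  0.18  0.77  0.12]
```

Emit:
carry_out(targets=[[0.1,3,0,0,0,-0.06],[0.7,8.6,0,0,0,-0.15],[1.7,14,0,0,0,-0.24],[3.9,20.8,0,0,0,-0.36],[6.8,27.4,0,0,0,-0.48],[10.5,33.6,0,0,0,-0.6],[15.0,39.3,0,0,0,-0.72]])

```text
t: 25.05
ee_pos: [674.4, 26.5, 244.2]
tcp_rot: [[-0.863, 0.505, -0.001], [0.505, 0.863, 0.0], [0.001, -0.0, -1.0]]
contact_force: [-12.3, 4.8, 13.1]
width: 16.6
```

```bash
python3 - <<'E'
from h import *
s=st();print(s["tcp_rot"].T@s["contact_force"])
E
```

```text
t 25.05 grasp [674.3  26.6  89.2] yaw 149.68 F [-12.3   4.8  13.1] T [ 1.009  2.404 -0.137] w 16.6 q [ 0.05  1.07 -0.34  1.21  0.38  0.92  0.68]
[ 13.08741637  -2.0635274  -13.13315366]
```

Emit:
carry_out(targets=[[1.4,7.0,0,0,0,-0.12],[2.7,14.1,0,0,0,-0.24],[4.8,20.9,0,0,0,-0.36],[7.7,27.4,0,0,0,-0.48],[11.3,33.5,0,0,0,-0.6],[15.7,39.1,0,0,0,-0.72],[19,42.6,0,0,0,-0.8]])

```text
t: 25.63
ee_pos: [679.6, 73.3, 244.2]
tcp_rot: [[-0.963, -0.269, -0.0], [-0.269, 0.963, 0.001], [-0.0, 0.001, -1.0]]
contact_force: [-7.7, 2.9, 11.8]
width: 16.9
```

```bash
python3 - <<'E'
from h import *
s=st();R=s["tcp_rot"];print(R.T@s["contact_force"]);g=s["ee_pos"]+155*R[:,2];d=g-[621.9,56.1,0];print(np.hypot(*d[:2]),np.degrees(np.arctan2(d[1],d[0])))
E
```

```text
t 25.63 grasp [679.6  73.4  89.2] yaw -164.42 F [-7.7  2.9 11.8] T [ 0.473  1.577 -0.386] w 16.9 q [ 0.05  1.11 -0.53  1.17  0.57  1.01  1.3 ]
[  6.65725566   4.82265155 -11.75222595]
60.20609029040217 16.654678260985452
```

Emit:
carry_out(targets=[[0.3,1.2,0,0,0,-0.02],[0.4,2.4,0,0,0,-0.04],[0.5,3.0,0,0,0,-0.05],[0.5,3.0,0,0,0,-0.05]])

```text
t: 25.97
ee_pos: [678.8, 75.4, 244.3]
tcp_rot: [[-0.951, -0.31, 0.002], [-0.31, 0.951, 0.001], [-0.002, 0.0, -1.0]]
contact_force: [2.1, 3.2, 6.9]
width: 16.7
```

```bash
python3 - <<'E'
from h import *
s=st();R=s["tcp_rot"];print(R.T@s["contact_force"]);g=s["ee_pos"]+155*R[:,2];d=g-[621.9,56.1,0];print(np.hypot(*d[:2]),np.degrees(np.arctan2(d[1],d[0])))
E
```

```text
t 25.97 grasp [679.2  75.5  89.3] yaw -161.92 F [2.1 3.2 6.9] T [ 0.9   -0.528 -0.009] w 16.7 q [ 0.05  1.11 -0.54  1.17  0.58  1.    1.34]
[-2.97735083  2.35454156 -6.86541373]
60.438194960429264 18.68665059764112
```

Emit:
carry_out(targets=[[0,0.6,0,0,0,-0.01],[0,1.0,0,0,0,-0.018],[0,1.0,0,0,0,-0.018]])

```text
t: 26.22
ee_pos: [678.7, 75.6, 244.3]
tcp_rot: [[-0.945, -0.326, 0.003], [-0.326, 0.945, -0.0], [-0.002, -0.001, -1.0]]
contact_force: [2.6, -0.7, 6.0]
width: 16.4
```

```bash
python3 - <<'E'
from h import *
s=st();R=s["tcp_rot"];print(R.T@s["contact_force"]);g=s["ee_pos"]+155*R[:,2];d=g-[621.9,56.1,0];print(np.hypot(*d[:2]),np.degrees(np.arctan2(d[1],d[0])))
E
```

```text
t 26.22 grasp [679.1  75.6  89.3] yaw -160.96 F [ 2.6 -0.7  6. ] T [ 0.112 -0.534 -0.646] w 16.4 q [ 0.05  1.11 -0.55  1.17  0.59  1.01  1.35]
[-2.2172053  -1.52731549 -6.01954297]
60.46729255677856 18.81000967345697
```

Emit:
carry_out(targets=[[0,0,0,0,0,0],[0,0,0,0,0,0],[0,0,0,0,0,0],[0,0,0,0,0,0],[0,0,-25,0,0,0],[0,0,-60,0,0,0],[0,0,-100,0,0,0],[20,0,-130,0,0,0],[50,0,-150,0,0,0],[90,0,-160,0,0,0],[120,0,-160,0,0,0],[130,0,-160,0,0,0],[130,0,-160,0,0,0],[130,0,-160,0,0,0]], fingers=0.6)

```text
t: 27.38
ee_pos: [555.5, 33.2, 403.5]
tcp_rot: [[-0.945, -0.327, 0.0], [-0.327, 0.945, -0.001], [-0.0, -0.001, -1.0]]
contact_force: [-0.0, -0.4, 0.1]
width: 51.1
```

```bash
python3 - <<'E'
from h import *
st();im=arm.read_camera("wrist");t=arm.read_camera("top");save("top9",t)
p=cv2.resize(cv2.imread("pics/pair.png")[:,:,::-1],(384,320))
o=cv2.imread("pics/top0.png")[:,:,::-1]
a=cv2.resize(im[40:340,120:540],(400,286));
b=np.hstack([cv2.resize(o[130:270,150:470],(400,175)),cv2.resize(t[130:270,150:470],(400,175))])
top=np.zeros((320,800,3),np.uint8);top[:,:384]=p;top[:286,400:]=a
save("final",np.vstack([top,b]))
E
```

```text
t 27.38 grasp [555.6  33.1 248.5] yaw -160.93 F [-0.  -0.4  0.1] T [ 0.028 -0.042  0.045] w 51.1 q [ 0.2   0.74 -0.63  1.55  0.48  1.02  1.34]
```

View pics/final.png

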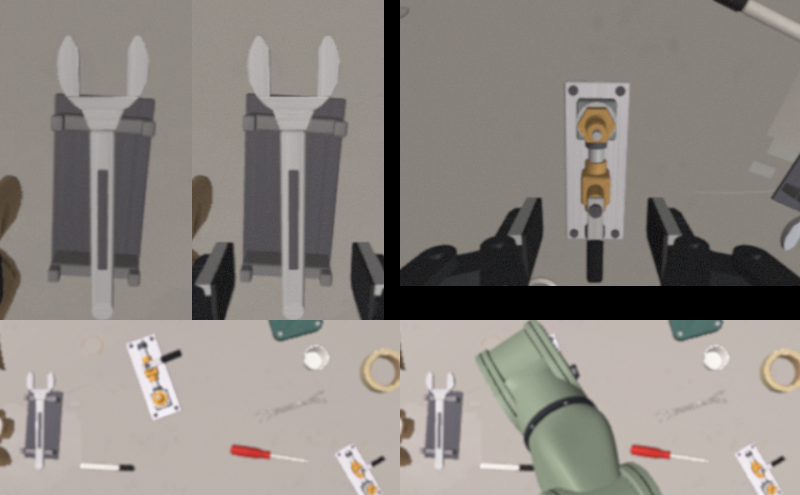

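The final view shows the wrench lying as before (left pair), the lever in line with the pipe (597,260), and the bystanders where they were. Handing in.

```bash
python3 -c "
from station import arm
print(arm.finish_job())"
```

```text
the job is handed in; nothing more can be done
None
```

The job is done in the order asked and handed in at 27.4 s of robot time; the hand-in gave no verdict.

- **Finger-tight:** I turned the nut clockwise by its collar, about 123°, until the torque jumped from 0.15 to about 0.4 N m. The arm went 2–3° past that jump, so the nut may have bitten 1–2° then. I allowed for this by working to the given finger-tight angle.
- **One flat:** I tightened it with the large wrench. The nut's last camera reading was 48.45° (mod 60) against a target of about 48.2°, so within about 0.3°. My camera fits differ from each other by a few tenths of a degree.
- **Wrench play:** the wrench lagged the nut by about 8.6° under load, more than the 5° play given. I measured the nut itself, so this does not affect the angle.
- **Wrench:** it is back on its rest and released. An image match puts it about 1 pixel (under 1 mm) from where it lay, with the same angle. That match was only moderate (0.78), but the before and after pictures agree by eye.
- **Valve:** the lever went to its stop, 18–19° in the world against the pipe's 18.1°. The last picture shows it in line with the pipe.
- **Bench:** the marker, screwdriver, spanner, cup and tape look unmoved. The gripper touches nothing, with the force reading about zero.

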